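Lock a synthesiser's service hatch with a push rivet

TASK

Fasten the teal service hatch of the small synthesiser with the white push rivet that stands in the orange block: slide the hatch back under the knob strip until it stops and its hole lines up with the hole in the case beneath, seat the rivet through both holes with its red pin still raised, then press the pin in flush so that the rivet spreads and holds the hatch down on its gasket. The hatch and the deck under it are thin and crack if pushed hard, so feel your way and use no more force than the rivet needs. Leave the bowl, the jar and the screwdriver where they are.

Things in the scene. Friction and masses are not known exactly. Their poses are not given: they have to be found in the camera images.
- synth: Synthesiser, 200 (x) by 244 (y) by 74 mm, fixed. Origin: centre of its underside; x points from its front edge to the grey knob strip at its rear, which stands 16 mm above the deck; knobs reach 79 mm, wooden end cheeks 74 mm. The deck (top 52 mm up) is 3 mm thick over a hollow 40 mm deep. Its own 11 mm rivet hole, hidden under the hatch, is right under the hatch hole once the hatch is fully back.
- hatch_front (a point): Middle of the front edge of the teal hatch, on its top face; axes as the synth's. The hatch is a plate 118 (x) by 146 (y) by 3 mm. It starts up to 13 mm too far forward, differently each time; it slides along synth x (1 N friction), rear tongues under the knob strip, to a firm stop felt when its rear edge meets the strip. Hatch and deck crack if pushed, down or sideways, with over 20 N.
- hatch_hole (a point): Centre of the 11 mm round rivet hole in the hatch, on its top face, 25 mm behind its front edge; z is the hatch's normal. A foam gasket lifts the hatch's front, so that it tilts by up to 0.04 rad: at the hole it stands a few mm too high at the start, and yields to 2 to 5 N of downward push before it meets a firm stop.
- rivet_flange (a point): White push rivet, loose, about 20 g, nose down in the orange block. This point: on its axis at the underside of its round flange (24 mm across, 3 mm thick), which rests on the block and at last on the hatch; z up along the rivet. Below it: shank 9.4 mm across for 12 mm, then a cone narrowing to 3 mm at 19 mm below the flange. Its yaw does not matter.
- pin_grip (a point): Where to grip the rivet: on the raised red centre pin (9 mm across, standing 10 mm above the flange's top face), 8 mm above the flange's underside. The pin does not slide under less than 7 N, so the rivet can be carried and pushed into place by it.
- pin_top (a point): Centre of the flat top of the red pin: 13 mm above the flange's underside while raised, 3 mm (level with the flange's top face) when flush.
- pin (a joint): How far the pin is pressed into the rivet, m: 0 raised, 0.010 flush, the end of its travel. It slides under about 7 N all the way, after the hatch has yielded under it, and stays where it is left; once flush the force climbs steeply. The pin spreads two legs that grip under the deck.
- caddy: Orange printed fastener block, 52 (x) by 124 (y) by 26 mm, fixed. Origin: centre of its underside. Three holes in a row along its y; the rivet stands in the one at y = +38 mm, its flange on the block's top face; the others are empty.
- bowl: Turquoise bowl, 104 mm across, 62 mm high; bystander. Origin: centre of its underside.
- jar: Glass jar with blue lid, 54 mm across, 70 mm high; bystander. Origin: centre of its underside.
- screwdriver: Screwdriver with red handle, 170 mm long, lying along its x; bystander.

How it is judged:
By the outcome, as a careful person would: the job done as asked, in the order asked, and still so for the second after the job is handed in, with the robot touching nothing.
It also fails if it takes over 64 s, if anything falls off the work surface, if the arm or the gripper's body presses on something with over 40 N, if the wrist force passes 120 N, or if a joint passes its speed limit or range.

ROBOT

A 6-joint arm with a two-finger parallel gripper is mounted at the origin on the work surface. World frame = base frame: x ahead of the robot, y to its left, z up, the work surface at z = 0. Lengths are in m, angles in rad, forces in N, time in s.
With the tool pointing down it reaches from about 0.3 to 0.75 m from the base axis. Payload 8.5 kg.
Tool frame: the origin (TCP) lies midway between the tips of the shut fingers; the grasp point (between the pads) lies 19 mm behind it; z points along the fingers, y is the line along which they close (so a half turn about z gives the same grasp; the last joint's range is limited). The gripper opens to 85 mm and grips with 20 to 120 N. Pads are 22 mm wide; open, the fingers measure 114 mm over their backs; the gripper's body (76 mm by 85 mm) begins 54 mm behind the grasp point. The pads swing forward as they close: fully open they stand 13 mm farther back than shut.
Start: joints at [0.914, 0.381, 1.297, -0, 1.464, -0.215], TCP at [0.235, 0.497, 0.231] pointing down, gripper open.
Joint ranges: [-3.11, 3.11], [-0.89, 2.33], [0.22, 2.48], [-1.42, 4.56], [0.17, 2.85], [-2.88, 2.88]. Speed limits (rad/s): [2.39, 2.39, 3.14, 3.14, 3.14, 3.14].

INTERFACE

Orientations are given as a rotation vector (axis times angle).
In Python, from workcell import env gives the robot as it stands. The module is installed in compiled form; this text tells all that it offers.
- The arm moves only by the tool apply_moves, never from a script. Its argument "plan" is a list of rows, each a list of 7 numbers: the opening, from 0 (shut) to 1 (fully open), then the shift along the tool's x, y, z in m, then the turn, a rotation vector about the tool's x, y, z in degrees. In form: [[grip, x, y, z, ax, ay, az], ...]. A call has 1 to 10 rows; each row shifts and turns the commanded pose from where the row before left it, along the tool's axes as they then stand; what a row does not reach is not made up. A row lasts 1/12 s, in which the tool goes at most 41.7 mm and 7.16 degrees, less where a joint would pass 70% of its speed; a pose out of reach is approached as far as the arm can. A call with a gripper value outside its range is refused whole. The fingers move at their own pace and stop on an object; the grip force is fixed at half the most. Time passes only in rows, so rows that do not move let the fingers close. It gives the time, the measured TCP pose, the force, the opening and the grip force at its end, in the units of the state.
- env.get_obs(): the state, without advancing time (a new reading comes with each control period).
- env.read_camera(name): name is "scene" or "top" or "wrist"; returns a dict with "color" (400x640x3 uint8, red, green, blue), "depth" (400x640 float32, m along the optical axis (not along the pixel's ray), 0 where there is no reading), "intrinsics" (3x3 intrinsics, pixels), "k1" (the pictures are not rectified: a ray, as slopes to the right and down, at radius r is drawn at 1 + k1 r^2 times it, then the intrinsics apply), "R" (3x3) and "t" (3): a world point X has camera coordinates R X + t; the wrist camera has in their place "tool_from_camera" (4x4, takes a point from camera to tool coordinates, whose origin is the TCP and whose axes are the flange's). Camera axes: x right, y down, z forward; pixel columns grow to the right and rows downward; lengths in m; the calibration is good to about 2 mm. A picture is of the moment at which its call begins: read the wrist's pose just before it.
- env.close_job(): hands the job in; it is judged then, once.
Trained networks look in a picture, given as the dict that the camera call returned (one of the last four; its "shot" number tells which), for a name from the list of things; names that differ only in an ending like _2 or _b are one class to them, and where a whole thing is asked for, a point or a joint stands for the part that bears it (a point fixed in the world has none). Each returns a list of dicts, best first, with "score" (0 to 1); they miss things now and then, are a little off and sometimes report something else, mostly with a low value. They report only what shows in the picture. A call takes as long as a camera call.
- env.silhouettes(query, picture): "region" (400x640 bool, what is visible of it) and "bbox" ([left, top, right, bottom] in pixels, round what is visible of it).
The state is a dict: "t": time; "qpos": joint angles; "qd": joint speeds; "joint_torque": joint torques, N m; "tool_pos": TCP position; "eef_rot": TCP orientation; "wrist_force": force on the tool from outside, world axes, zero at the start; "wrist_torque": the same for the moment, N m; "gripper_width": finger opening in m; "grasp_force": force on a finger pad.
Only numpy, scipy, OpenCV 4.12 (cv2) and the standard library are available. Lean on these libraries where they do the work, as an engineer would, in place of code of your own. Each camera call takes 0.05 s, during which the arm holds its last target. There are 200 camera calls.

## Working session

There is one attempt and no reset: what is moved stays moved. The work goes in short steps, Python scripts to look and compute and a tool call to move; the robot and the scene stay as the last step left them, time stands still between calls to the robot, and variables do not carry over. Pictures are saved under pics/ and viewed, at most 10 in all, crops included, and the job is handed in when it is done.

Besides the shell and the picture viewer there is one more tool, called after "Request:" by a JSON object that holds its "method" and its "body", one argument or row to a line. apply_moves: Moves the arm, as the interface text tells. Its arguments: {"type":"object","properties":{"plan":{"type":"array"}},"required":["plan"]}

```bash
mkdir -p pics
cat > h.py <<'E'
import numpy as np, cv2
from workcell import env
from scipy.spatial.transform import Rotation as Ro
def cam(name):
    o=env.get_obs(); p=env.read_camera(name)
    if name=='wrist':
        T=np.eye(4);T[:3,:3]=Ro.from_rotvec(o['eef_rot']).as_matrix();T[:3,3]=o['tool_pos']
        M=T@np.array(p['tool_from_camera'])
    else:
        M=np.eye(4);M[:3,:3]=np.array(p['R']).T;M[:3,3]=-M[:3,:3]@np.array(p['t'])
    p['M']=M; return p
def rays(p,uv):
    K=np.array(p['intrinsics'],float); k=p['k1']
    d=np.array([k,0,0,0,0],float)
    return cv2.undistortPoints(np.array(uv,float).reshape(-1,1,2),K,d,None,None).reshape(-1,2)
def pts(p,uv,depth=None):
    uv=np.array(uv); r=rays(p,uv)
    z=p['depth'][uv[:,1].astype(int),uv[:,0].astype(int)] if depth is None else depth
    c=np.c_[r*np.c_[z],z]
    return c@p['M'][:3,:3].T+p['M'][:3,3]
def onz(p,uv,z):
    r=rays(p,uv); d=np.c_[r,np.ones(len(r))]@p['M'][:3,:3].T; c=p['M'][:3,3]
    return c+d*((z-c[2])/d[:,2])[:,None]
def seg(p,q):
    s=env.silhouettes(q,p)
    return s[0] if s else None
def cloud(p,reg):
    v,u=np.nonzero(reg&(p['depth']>0)); return pts(p,np.c_[u,v])
def save(p,n,crop=None,f=1):
    im=p['color'][:,:,::-1]
    if crop: im=im[crop[1]:crop[3],crop[0]:crop[2]]
    cv2.imwrite('pics/'+n,cv2.resize(im,None,fx=f,fy=f))
E
cat > a.py <<'E'
from h import *
np.set_printoptions(precision=4,suppress=True)
p=cam('top'); s=cam('scene')
cv2.imwrite('pics/a.png',cv2.resize(np.vstack([p['color'],s['color']])[:,:,::-1],(480,600)))
for n,q in(('top',p),('scene',s)):
  for k in['synth','hatch_front','hatch_hole','rivet_flange','pin_top','caddy','bowl','jar','screwdriver']:
    r=seg(q,k)
    if r is None: print(n,k,None);continue
    c=cloud(q,r['region'])
    print(n,k,round(r['score'],2),r['bbox'],r['region'].sum(),*( [np.median(c,0),c.min(0),c.max(0)] if len(c) else []))
    if k in('synth','caddy','hatch_front'):
        zt=np.percentile(c[:,2],90)
        print('  rect',cv2.minAreaRect(c[:,:2].astype(np.float32)*1000), zt)
print(env.get_obs())
E
python3 a.py
```

```text
top synth None
top hatch_front 0.8 [159.7, 156.0, 243.0, 231.9] 3896 [0.5514 0.2568 0.0591] [0.475  0.1739 0.0525] [0.6266 0.3421 0.0668]
  rect ((551.1583251953125, 257.0649719238281), (146.3141326904297, 116.9954833984375), 71.75765228271484) 0.06177549402915992
top hatch_hole 0.96 [157.6, 157.2, 242.1, 232.5] 4011 [0.5512 0.2577 0.0591] [0.4768 0.1717 0.0116] [0.6268 0.3472 0.0668]
top rivet_flange 0.66 [421.8, 205.5, 433.5, 214.1] 97 [ 0.5282 -0.2217  0.0294] [ 0.5175 -0.234   0.025 ] [ 0.5393 -0.2113  0.0415]
top pin_top 0.73 [423.9, 207.6, 430.4, 216.7] 70 [ 0.5282 -0.2215  0.0298] [ 0.5176 -0.232   0.0251] [ 0.537  -0.2138  0.0415]
top caddy 0.65 [413.0, 179.7, 474.3, 227.3] 1319 [ 0.5452 -0.2595  0.0263] [ 0.4955 -0.3208  0.0005] [ 0.5909 -0.1905  0.032 ]
  rect ((543.7010498046875, -257.287353515625), (52.092071533203125, 124.58103942871094), 25.379056930541992) 0.028239184791707773
top bowl 0.68 [301.9, 114.5, 351.3, 165.3] 1886 [ 0.6762 -0.0014  0.0278] [ 0.6184 -0.0515  0.0011] [0.7198 0.0491 0.0669]
top jar 0.64 [461.0, 231.5, 495.0, 256.7] 710 [ 0.4581 -0.3198  0.0688] 
[... 1283 characters left out ...]
] 499 [ 0.4647 -0.3161  0.0488] [ 0.3953 -0.4028 -0.0035] [ 0.4838 -0.2988  0.0778]
scene screwdriver 0.62 [307.0, 172.0, 348.9, 220.9] 350 [ 0.4637 -0.0113  0.0216] [ 0.4138 -0.0403 -0.0046] [0.5826 0.0045 0.0307]
{'t': 1.0, 'qpos': array([ 0.9137,  0.3806,  1.2974, -0.    ,  1.4636, -0.2153]), 'qd': array([-0.0007, -0.0009, -0.0008,  0.0006,  0.    , -0.0006]), 'joint_torque': array([  0.0005, -44.8342, -23.1467,  -0.0002,   0.0006,   0.    ]), 'tool_pos': array([0.2352, 0.4972, 0.2313]), 'eef_rot': array([0.6883, 3.0652, 0.    ]), 'wrist_force': array([-0.4564, -0.0062, -0.1887]), 'wrist_torque': array([ 0.0259, -0.0159, -0.0634]), 'grasp_force': 0.0, 'gripper_width': 0.08528882152229478}
```

View pics/a.png

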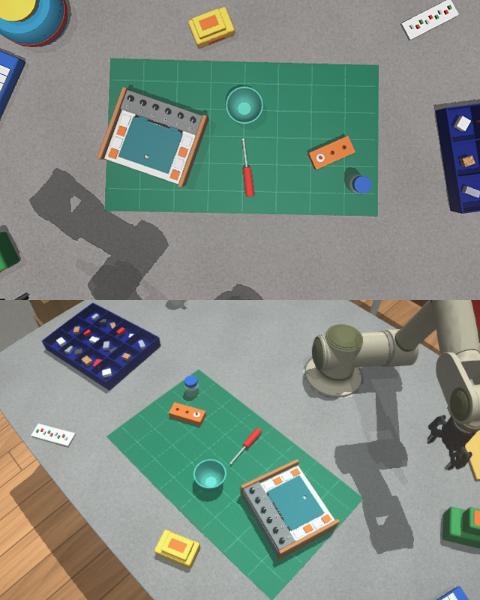

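The top view shows the synth at left with the teal hatch, its hole near (147,157), and the rivet in the caddy at (320,157). The measured sizes match the given ones: hatch 146x117 mm with yaw about -18.2°, caddy 52x124 mm with yaw about 25.4°. Next I move in front of the hatch for a close look.

Request:
{"method": "apply_moves", "body": {
  "plan": [
    [0,0,0,0,0,0,-7.0],
    [0,-0.032,-0.016,0.004,0,0,0],
    [0,-0.032,-0.016,0.004,0,0,0],
    [0,-0.032,-0.016,0.004,0,0,0],
    [0,-0.032,-0.016,0.004,0,0,0],
    [0,-0.032,-0.016,0.004,0,0,0],
    [0,-0.032,-0.016,0.004,0,0,0],
    [0,-0.032,-0.016,0.004,0,0,0],
    [0,-0.032,-0.016,0.004,0,0,0],
    [0,0,0,0,0,0,0]
  ]
}}

```text
t: 1.83
tool_pos: [0.4416, 0.2914, 0.1984]
eef_rot: [0.508, 3.1, -0.002]
wrist_force: [-0.5, -0.1, 0.1]
gripper_width: 0.0002
grasp_force: 0.0
```

```bash
cat > b.py <<'E'
from h import *
np.set_printoptions(precision=4,suppress=True)
o=env.get_obs();print(o['tool_pos'],o['eef_rot'],o['wrist_force'],o['qpos'])
p=cam('wrist'); save(p,'b.png'); print(p['M'])
r=seg(p,'hatch_front')
if r:
  print(r['score'],r['bbox']); c=cloud(p,r['region']); c=c[c[:,2]>.045]
  R=cv2.minAreaRect(c[:,:2].astype(np.float32)*1000); print(R)
  A=np.c_[c[:,:2],np.ones(len(c))]; f=np.linalg.lstsq(A,c[:,2],rcond=None)[0]; print('plane',f,c[:,2].min(),c[:,2].max())
np.savez('b.npz',**{k:np.array(p[k]) for k in p})
E
python3 b.py
```

```text
[0.4416 0.2914 0.1984] [ 0.5078  3.0998 -0.0021] [-0.5054 -0.0691  0.1186] [ 0.36    0.3712  1.4121 -0.0015  1.3585 -0.8857]
[[ 0.3191  0.9004  0.2957  0.3652]
 [ 0.9477 -0.3028 -0.1005  0.3166]
 [-0.0009  0.3123 -0.95    0.3408]
 [ 0.      0.      0.      1.    ]]
0.95 [251.6, 236.3, 396.0, 326.3]
((512.68408203125, 262.4472351074219), (159.6632537841797, 150.64768981933594), 20.428560256958008)
plane [-0.2366  0.0739  0.1644] 0.050695220341169134 0.24656956472642777
```

View pics/b.png

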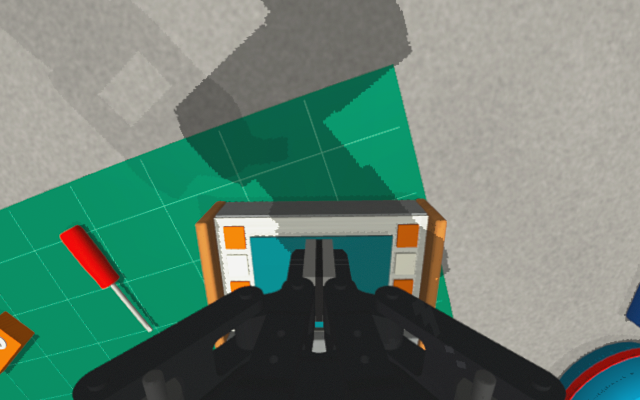

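The hatch's front edge runs along row ~235 (cols 250–394), and the synth's front rim is at row ~203. Next I measure both edges and the deck in front of the hatch.

```bash
cat > c.py <<'E'
from h import *
np.set_printoptions(precision=4,suppress=True)
d=np.load('b.npz');p={k:d[k] for k in d.files}; p['k1']=float(p['k1'])
ex=np.array([np.cos(np.radians(-18.2)),np.sin(np.radians(-18.2)),0])
hsv=cv2.cvtColor(p['color'],cv2.COLOR_RGB2HSV)
for u in(262,275,285,355,370,385):
  for v in range(200,262,3):
    if u not in(275,370): continue
    w=pts(p,[[u,v]])[0]; print(u,v,hsv[v,u],w,(w@ex).round(4))
  col=hsv[225:250,u]; t=np.where((col[:,0]>85)&(col[:,0]<105)&(col[:,1]>120))[0]
  print('edge',u,t[0]+225, onz(p,[[u,t[0]+224.5]],.058)[0], onz(p,[[u,t[0]+224.5]],.058)[0]@ex)
print(np.array([.4416,.2914,0])@ex)
E
python3 c.py
```

```text
edge 262 237 [0.4775 0.2173 0.058 ] 0.3857042932662469
275 200 [ 82 232  87] [0.461  0.2295 0.0003] 0.3663
275 203 [45  8 62] [0.4604 0.2319 0.0145] 0.3649
275 206 [45  8 64] [0.4609 0.233  0.0239] 0.3651
275 209 [60  8 64] [0.4615 0.2341 0.0328] 0.3652
275 212 [60  8 63] [0.4617 0.2354 0.042 ] 0.3651
275 215 [45  5 93] [0.4633 0.2355 0.0468] 0.3666
275 218 [ 33  17 163] [0.465  0.2355 0.0511] 0.3682
275 221 [ 30  18 200] [0.4678 0.2345 0.0519] 0.3712
275 224 [ 35   6 241] [0.4711 0.2331 0.0514] 0.3747
275 227 [ 30   6 243] [0.4736 0.2324 0.0532] 0.3773
275 230 [ 32  17 196] [0.4775 0.2306 0.0511] 0.3816
275 233 [ 30  10 234] [0.4805 0.2295 0.0519] 0.3847
275 236 [ 84  35 116] [0.4814 0.23   0.0575] 0.3854
275 239 [ 91 238 148] [0.4833 0.2297 0.0605] 0.3874
275 242 [ 91 238 150] [0.4866 0.2284 0.0602] 0.3909
275 245 [ 91 238 149] [0.4897 0.2272 0.0603] 0.3943
275 248 [ 91 238 150] [0.4926 0.2262 0.0611] 0.3973
275 251 [ 91 238 150] [0.4956 0.2251 0.0615] 0.4005
275 254 [ 91 238 150] [0.4994 0.2234 0.0603] 0.4047
275 257 [ 91 238 149] [0.503  0.2219 0.0597] 0.4086
275 260 [ 91 238 149
[... 700 characters left out ...]
0 230 [ 30  17 168] [0.5084 0.3242 0.0525] 0.3817
370 233 [ 33  17 152] [0.512  0.3233 0.0519] 0.3854
370 236 [ 92 185  77] [0.5107 0.3222 0.0608] 0.3845
370 239 [ 91 207  96] [0.5135 0.3213 0.0617] 0.3874
370 242 [ 91 217  95] [0.5175 0.3204 0.0602] 0.3915
370 245 [ 91 212  95] [0.5206 0.3195 0.0606] 0.3948
370 248 [ 91 207  96] [0.5241 0.3186 0.0604] 0.3983
370 251 [ 91 207  96] [0.5276 0.3177 0.06  ] 0.402
370 254 [ 91 207  96] [0.5312 0.3167 0.0598] 0.4057
370 257 [ 91 212  95] [0.5342 0.3158 0.0603] 0.4089
370 260 [ 91 215  95] [0.5378 0.3149 0.0601] 0.4125
edge 370 236 [0.5116 0.3224 0.058 ] 0.38529227869180205
edge 385 236 [0.5165 0.337  0.058 ] 0.38544153553310523
0.32849326269882195
```

Request:
{"method": "apply_moves", "body": {
  "plan": [
    [0,-0.007,0,0.03,0,0,0],
    [0,-0.007,0,0.035,0,0,0],
    [0,-0.007,0,0.035,0,0,0],
    [0,-0.007,0,0.03,0,0,0],
    [0,0,0,0.013,0,0,0],
    [0,0,0,0,0,0,0],
    [0,0,0,0,0,0,0]
  ]
}}

```text
t: 2.52
tool_pos: [0.4639, 0.2873, 0.0565]
eef_rot: [-0.498, -3.101, 0.0]
wrist_force: [0.2, 0.6, 0.2]
gripper_width: -0.0001
grasp_force: 0.0
```

Request:
{"method": "apply_moves", "body": {
  "plan": [
    [0,-0.004,0,0,0,0,0],
    [0,-0.004,0,0,0,0,0],
    [0,-0.003,0,0,0,0,0],
    [0,-0.002,0,0,0,0,0],
    [0,-0.002,0,0,0,0,0]
  ]
}}

```text
t: 2.93
tool_pos: [0.4793, 0.2817, 0.0569]
eef_rot: [0.5, 3.101, 0.001]
wrist_force: [0.0, -0.2, -1.2]
gripper_width: 0.0002
grasp_force: 0.0
```

Request:
{"method": "apply_moves", "body": {
  "plan": [
    [0,-0.002,0,0,0,0,0],
    [0,-0.002,0,0,0,0,0],
    [0,-0.002,0,0,0,0,0],
    [0,-0.001,0,0,0,0,0],
    [0,0,0,0,0,0,0]
  ]
}}

```text
t: 3.35
tool_pos: [0.4856, 0.2794, 0.0563]
eef_rot: [-0.5, -3.101, 0.0]
wrist_force: [0.2, 0.1, -0.6]
gripper_width: -0.0002
grasp_force: 0.0
```

Request:
{"method": "apply_moves", "body": {
  "plan": [
    [0,-0.001,0,0,0,0,0],
    [0,-0.001,0,0,0,0,0],
    [0,-0.001,0,0,0,0,0]
  ]
}}

```text
t: 3.6
tool_pos: [0.4881, 0.2786, 0.0563]
eef_rot: [-0.5, -3.101, 0.0]
wrist_force: [-1.4, 1.2, 0.7]
gripper_width: -0.0
grasp_force: 0.5
```

Request:
{"method": "apply_moves", "body": {
  "plan": [
    [0,-0.001,0,0,0,0,0],
    [0,-0.001,0,0,0,0,0],
    [0,-0.001,0,0,0,0,0]
  ]
}}

```text
t: 3.85
tool_pos: [0.4912, 0.2776, 0.0563]
eef_rot: [-0.5, -3.101, 0.0]
wrist_force: [-1.9, 0.6, 0.8]
gripper_width: -0.0002
grasp_force: 0.5
```

Request:
{"method": "apply_moves", "body": {
  "plan": [
    [0,-0.001,0,0,0,0,0],
    [0,-0.001,0,0,0,0,0]
  ]
}}

```text
t: 4.02
tool_pos: [0.4929, 0.277, 0.0562]
eef_rot: [-0.5, -3.101, 0.0]
wrist_force: [-5.4, 2.0, -0.1]
gripper_width: 0.0003
grasp_force: 2.9
```

Request:
{"method": "apply_moves", "body": {
  "plan": [
    [0,0,0,0,0,0,0]
  ]
}}

```text
t: 4.1
tool_pos: [0.4928, 0.277, 0.0562]
eef_rot: [-0.5, -3.101, 0.0]
wrist_force: [-2.6, 1.2, 0.5]
gripper_width: -0.0001
grasp_force: 1.3
```

Request:
{"method": "apply_moves", "body": {
  "plan": [
    [0,-0.0004,0,0,0,0,0],
    [0,0,0,0,0,0,0]
  ]
}}

```text
t: 4.27
tool_pos: [0.4929, 0.2769, 0.0562]
eef_rot: [-0.5, -3.1, 0.0]
wrist_force: [-4.5, 0.9, 1.9]
gripper_width: -0.0
grasp_force: 2.3
```

Request:
{"method": "apply_moves", "body": {
  "plan": [
    [0,-0.0006,0,0,0,0,0],
    [0,0,0,0,0,0,0]
  ]
}}

```text
t: 4.43
tool_pos: [0.4929, 0.2768, 0.056]
eef_rot: [-0.499, -3.099, 0.001]
wrist_force: [-5.9, 2.4, 0.9]
gripper_width: -0.0003
grasp_force: 3.5
```

The force climbs with no further motion, so the hatch is at its stop. I back off, rise, and look at the hole from nearly straight above.

Request:
{"method": "apply_moves", "body": {
  "plan": [
    [0,0.008,0,0,0,0,0],
    [0,0.004,0,-0.025,0,0,0],
    [0,0,0,-0.04,0,0,0],
    [0,-0.01,0,-0.04,0,0,0],
    [0,-0.03,0,-0.025,0,0,0],
    [0,-0.03,0,-0.013,0,0,0],
    [0,-0.03,0,0,0,0,0],
    [0,0,0,0,0,0,0],
    [0,0,0,0,0,0,0]
  ]
}}

```text
t: 5.18
tool_pos: [0.5785, 0.2483, 0.1989]
eef_rot: [0.502, 3.1, -0.0]
wrist_force: [-0.3, 0.2, 0.8]
gripper_width: -0.0004
grasp_force: 0.0
```

```bash
cat > d.py <<'E'
from h import *
import sys
np.set_printoptions(precision=4,suppress=True)
o=env.get_obs();print(o['tool_pos'],o['eef_rot'],o['wrist_force'],o['qpos'])
p=cam('wrist'); r=seg(p,'hatch_hole'); n=sys.argv[1]
print(p['intrinsics'],p['M'][:3,3])
if r:
  print(r['score'],r['bbox']); c=cloud(p,r['region']); c=c[(c[:,2]>.045)&(c[:,2]<.07)]
  print(cv2.minAreaRect(c[:,:2].astype(np.float32)*1000))
save(p,n+'.png',(220,40,420,240),3)
np.savez(n+'.npz',**{k:np.array(p[k]) for k in p})
E
python3 d.py d
```

```text
[0.5785 0.2483 0.1989] [ 0.5024  3.1003 -0.0003] [-0.3205  0.2082  0.7728] [ 0.2179  0.5437  1.1148 -0.0005  1.4823 -1.0316]
[[305.2713   0.     318.6676]
 [  0.     305.2713 194.6844]
 [  0.       0.       1.    ]] [0.5019 0.2731 0.3412]
0.82 [233.6, 95.7, 400.3, 218.8]
((558.693603515625, 254.05233764648438), (146.94174194335938, 118.14859008789062), 71.97489166259766)
```

View pics/d.png

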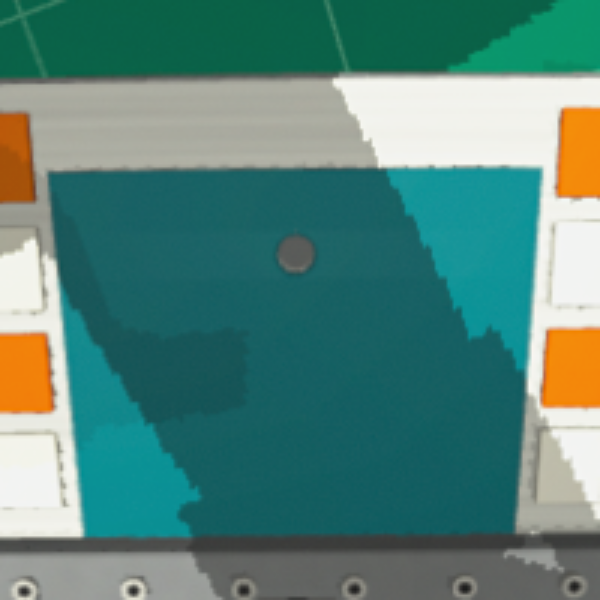

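The hole sits at about (318.7,124.7) in the full image. It shows only the hollow's floor, so the deck hole lines up with it, and the hatch's rear edge meets the strip.

```bash
cat > e.py <<'E'
from h import *
np.set_printoptions(precision=4,suppress=True)
d=np.load('d.npz');p={k:d[k] for k in d.files}; p['k1']=float(p['k1'])
hsv=cv2.cvtColor(p['color'],cv2.COLOR_RGB2HSV)
m=(hsv[110:140,300:336,1]<80); v,u=np.nonzero(m); print(len(u),u.mean()+300.,v.mean()+110.,np.ptp(u),np.ptp(v))
uv=[[u.mean()+300,v.mean()+110]]; print(onz(p,uv,.059),onz(p,uv,.052))
ring=[(u,v) for u in range(300,338,3) for v in range(112,139,3) if hsv[v,u,1]>150]
c=pts(p,ring); print(np.median(c[:,2])); print(pts(p,[[318,125],[319,124]]))
E
python3 e.py
```

```text
120 318.275 124.30833333333334 11 11
[[0.5261 0.2648 0.059 ]] [[0.5267 0.2646 0.052 ]]
0.06007746075709
[[0.5309 0.2628 0.0103]
 [0.5303 0.2641 0.0095]]
```

Request:
{"method": "apply_moves", "body": {
  "plan": [
    [0.4,-0.011,-0.033,0,0,0,0],
    [0.4,-0.011,-0.033,0,0,0,0],
    [0.4,-0.011,-0.033,0,0,0,0],
    [0.4,-0.011,-0.033,0,0,0,0],
    [0.4,-0.011,-0.033,0,0,0,0],
    [0.4,-0.011,-0.033,0,0,0,0],
    [0.4,-0.011,-0.033,0,0,0,0],
    [0.4,-0.011,-0.033,0,0,0,0],
    [0.4,-0.011,-0.033,0,0,0,0],
    [0.4,-0.011,-0.033,0,0,0,0]
  ]
}}

```text
t: 6.12
tool_pos: [0.5775, -0.0994, 0.1996]
eef_rot: [0.498, 3.102, -0.0]
wrist_force: [0.2, -0.8, -0.2]
gripper_width: 0.0342
grasp_force: 0.0
```

Request:
{"method": "apply_moves", "body": {
  "plan": [
    [0.4,-0.011,-0.033,0,0,0,0],
    [0.4,-0.011,-0.033,0.01,0,0,0],
    [0.4,-0.011,-0.033,0.01,0,0,0],
    [0.4,-0.011,-0.033,0,0,0,0],
    [0.4,0,0,0,0,0,0],
    [0.4,0,0,0,0,0,0]
  ]
}}

```text
t: 6.62
tool_pos: [0.5781, -0.2384, 0.179]
eef_rot: [-0.503, -3.101, -0.0]
wrist_force: [-0.1, -0.3, 0.7]
gripper_width: 0.034
grasp_force: 0.0
```

```bash
cat > f.py <<'E'
from h import *
np.set_printoptions(precision=4,suppress=True)
o=env.get_obs();print(o['tool_pos'],o['eef_rot'],o['wrist_force'],o['qpos'])
p=cam('wrist')
for q,z in(('pin_top',.039),('rivet_flange',.029)):
  r=seg(p,q)
  if r is None: print(q,None); continue
  v,u=np.nonzero(r['region']); c=cloud(p,r['region']); print(q,r['score'],r['bbox'],u.mean(),v.mean(),np.median(c,0),c[:,2].max())
hsv=cv2.cvtColor(p['color'],cv2.COLOR_RGB2HSV)
x0,y0=318,124; w=40; s=hsv[y0-w:y0+w,x0-w:x0+w].astype(int)
for nm,m,z in(('red',((s[...,0]<6)|(s[...,0]>172))&(s[...,1]>120),.0365),('white',(s[...,1]<60)&(s[...,2]>90),.029)):
  n,l,st,ce=cv2.connectedComponentsWithStats(m.astype(np.uint8))
  for i in range(1,n):
    if st[i,4]>15: uv=ce[i]+[x0-w,y0-w]; print(nm,st[i],uv,onz(p,[uv],z))
save(p,'f.png',(220,40,420,240),3)
np.savez('f.npz',**{k:np.array(p[k]) for k in p})
E
python3 f.py
```

```text
[ 0.5781 -0.2384  0.179 ] [-0.5025 -3.1007 -0.0003] [-0.1197 -0.3292  0.706 ] [-0.5803  0.5513  1.1599 -0.      1.4308 -1.8297]
pin_top 0.61 [316.5, 118.1, 322.8, 129.7] 318.25 125.3529411764706 [ 0.5264 -0.2222  0.0387] 0.04031486270117984
rivet_flange 0.82 [306.6, 112.9, 331.4, 137.7] 318.11087866108784 124.88075313807532 [ 0.5264 -0.2224  0.0288] 0.04031486270117984
red [37 37  9 10 65] [318.5385 125.6154] [[ 0.527  -0.2221  0.0365]]
white [ 28  28  25  26 406] [318.1847 124.3695] [[ 0.5264 -0.2223  0.029 ]]
```

View pics/f.png

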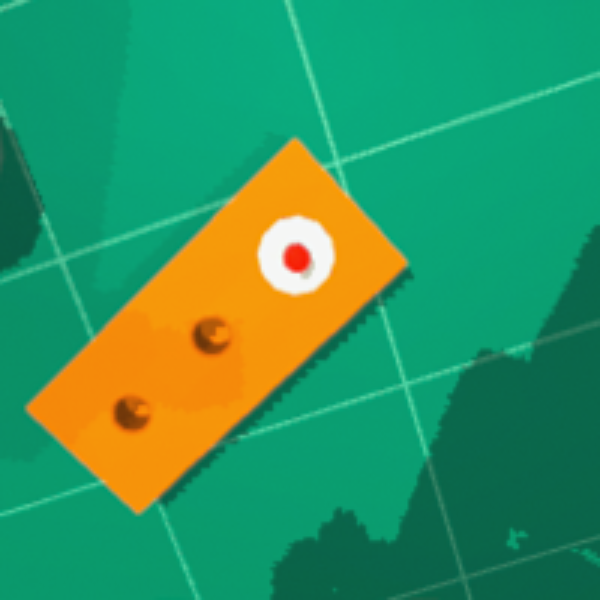

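The rivet stands at full-image pixel (318,125), with the red pin centred in its white flange. Now I go down on the pin.

Request:
{"method": "apply_moves", "body": {
  "plan": [
    [0.4,0.027,0,0,0,0,0],
    [0.4,0.027,-0.0007,0.02,0,0,0],
    [0.4,0,0,0.035,0,0,0],
    [0.4,0,0,0.035,0,0,0],
    [0.4,0,0,0.035,0,0,0],
    [0.4,0,0,0.015,0,0,0],
    [0.4,0,0,0.007,0,0,0],
    [0.4,0,0,0,0,0,0],
    [0.4,0,0,0,0,0,0]
  ]
}}

```text
t: 7.52
tool_pos: [0.5277, -0.2212, 0.0334]
eef_rot: [0.498, 3.1, -0.001]
wrist_force: [0.2, 0.1, 1.0]
gripper_width: 0.0341
grasp_force: 0.0
```

Request:
{"method": "apply_moves", "body": {
  "plan": [
    [0.2,0,0,0,0,0,0],
    [0.2,0,0,0,0,0,0],
    [0,0,0,0,0,0,0],
    [0,0,0,0,0,0,0],
    [0,0,0,0,0,0,0],
    [0,0,0,0,0,0,0]
  ]
}}

```text
t: 8.02
tool_pos: [0.5276, -0.2219, 0.0335]
eef_rot: [0.5, 3.1, -0.001]
wrist_force: [-0.4, 1.4, 6.4]
gripper_width: 0.0038
grasp_force: 59.0
```

```bash
cat > g.py <<'E'
from h import *
p=cam('wrist'); save(p,'g.png',(240,160,400,320),5)
s=cam('scene'); r=seg(s,'rivet_flange'); print(r and (r['score'],r['bbox']))
print(env.get_obs()['wrist_force'])
E
python3 g.py; python3 -c "
import cv2;i=cv2.imread('pics/g.png');cv2.imwrite('pics/g2.png',i[:600])"
```

```text
None
[-0.59731782  1.21430873  7.92270989]
```

View pics/g2.png

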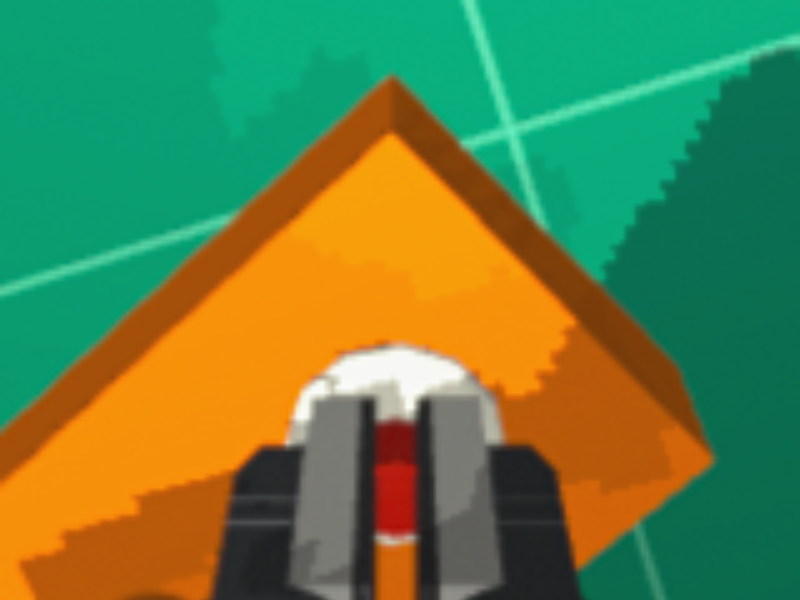

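The pin is held centred between the pads and the tips just touch the flange. I lift gently.

Request:
{"method": "apply_moves", "body": {
  "plan": [
    [0,0,0,-0.002,0,0,0],
    [0,0,0,-0.004,0,0,0],
    [0,0,0,-0.008,0,0,0],
    [0,0,0,-0.016,0,0,0],
    [0,0,0,-0.02,0,0,0],
    [0,0,0,-0.03,0,0,0],
    [0,0,0,-0.03,0,0,0],
    [0,0,0,-0.03,0,0,0],
    [0,0,0,0,0,0,0],
    [0,0,0,0,0,0,0]
  ]
}}

```text
t: 9.0
tool_pos: [0.5275, -0.2219, 0.1743]
eef_rot: [0.499, 3.098, -0.003]
wrist_force: [-0.2, -0.5, -1.0]
gripper_width: 0.0037
grasp_force: 58.8
```

```bash
cat > i.py <<'E'
from h import *
np.set_printoptions(precision=4,suppress=True)
o=env.get_obs(); T=o['tool_pos'];R=Ro.from_rotvec(o['eef_rot']).as_matrix()
print(T,o['wrist_force'],o['gripper_width'])
for cn in('scene','top','wrist'):
  q=cam(cn)
  for k in('rivet_flange','pin_top'):
    r=seg(q,k)
    if r is None: print(cn,k,None); continue
    c=cloud(q,r['region']); print(cn,k,round(r['score'],2),r['bbox'],np.median(c,0),'tool',(np.median(c,0)-T)@R)
  if cn=='wrist':
    save(q,'i.png',(250,170,390,290),5)
E
python3 i.py
```

```text
[ 0.5275 -0.2219  0.1743] [-0.2495 -0.4895 -1.0084] 0.0037062765369798236
scene rivet_flange None
scene pin_top None
top rivet_flange None
top pin_top None
wrist rivet_flange 0.64 [298.6, 231.3, 339.7, 267.5] [ 0.5201 -0.2208  0.1667] tool [ 0.0074 -0.0012  0.0075]
wrist pin_top 0.45 [314.9, 243.3, 322.7, 264.2] [ 0.5237 -0.2214  0.1761] tool [ 0.0037 -0.0007 -0.0018]
```

View pics/i.png

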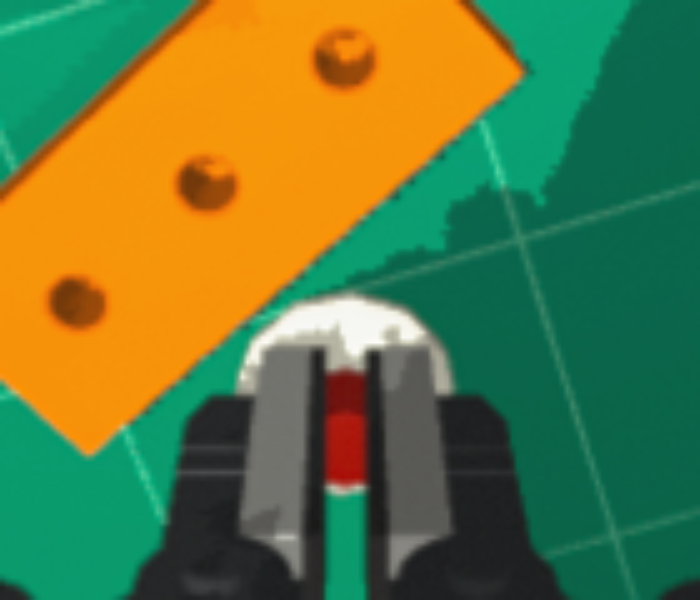

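The rivet is out of the block, upright in the pads with its red pin raised (its flange is centred near crop (345,345)). I carry it to above the hatch hole.

Request:
{"method": "apply_moves", "body": {
  "plan": [
    [0,0.0055,0.0165,0,0,0,0],
    [0,0.0109,0.033,0,0,0,0],
    [0,0.0109,0.033,0,0,0,0],
    [0,0.0109,0.033,0,0,0,0],
    [0,0.0109,0.033,0,0,0,0],
    [0,0.0109,0.033,0,0,0,0],
    [0,0.0109,0.033,0,0,0,0],
    [0,0.0109,0.033,0,0,0,0],
    [0,0.0109,0.033,0,0,0,0],
    [0,0.0109,0.033,0,0,0,0]
  ]
}}

```text
t: 10.28
tool_pos: [0.5269, 0.1102, 0.1723]
eef_rot: [-0.5, -3.101, 0.0]
wrist_force: [1.0, -0.1, -0.1]
gripper_width: 0.0041
grasp_force: 58.8
```

Request:
{"method": "apply_moves", "body": {
  "plan": [
    [0,0.0109,0.033,0,0,0,0],
    [0,0.0109,0.033,0,0,0,0],
    [0,0.0109,0.033,0,0,0,0],
    [0,0.0109,0.033,0,0,0,0],
    [0,0.0055,0.0165,0.024,0,0,0],
    [0,0,0,0.03,0,0,0],
    [0,0,0,0.015,0,0,0],
    [0,0,0,0,0,0,0],
    [0,0,0,0,0,0,0]
  ]
}}

```text
t: 11.03
tool_pos: [0.5272, 0.2649, 0.1031]
eef_rot: [-0.5, -3.1, 0.001]
wrist_force: [-0.3, 0.4, 1.5]
gripper_width: 0.0039
grasp_force: 58.8
```

```bash
cat > j.py <<'E'
from h import *
np.set_printoptions(precision=4,suppress=True)
o=env.get_obs(); print(o['tool_pos'],o['eef_rot'],o['wrist_force'],o['gripper_width'])
q=cam('wrist'); save(q,'j.png',(240,150,400,270),5)
np.savez('j.npz',**{k:np.array(q[k]) for k in q})
h=onz(q,[[318,200]],.06)
E
python3 j.py
```

```text
[0.5272 0.2649 0.1031] [-0.4997 -3.1005  0.0008] [-0.3176  0.3823  1.4875] 0.003869779800217304
```

View pics/j.png

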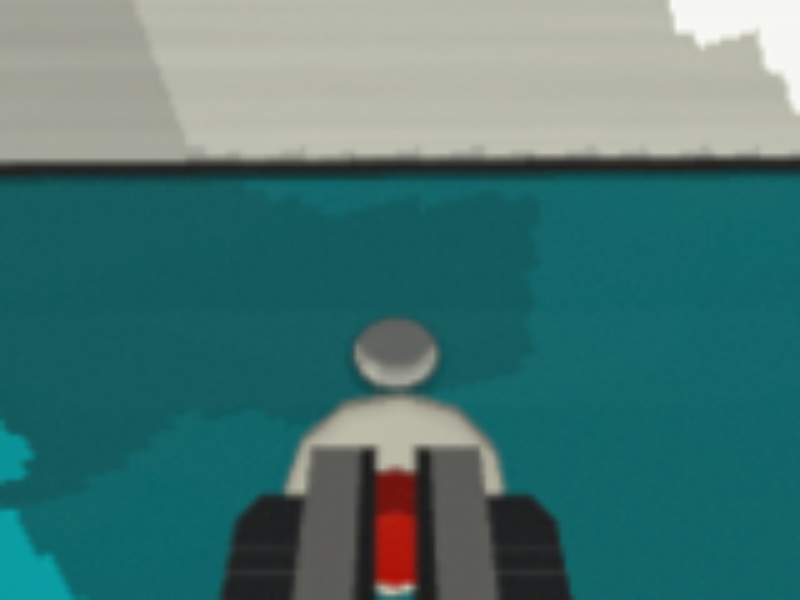

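The hole's centre at crop (397,354) is column-aligned with the flange's centre (~397). I check the remaining fore-aft offset numerically.

Run:
```python
from h import *
np.set_printoptions(precision=4,suppress=True)
d=np.load('j.npz');p={k:d[k] for k in d.files}; p['k1']=float(p['k1'])
f=lambda x,y:[240+x/5-.4,150+y/5-.4]
T=np.array([.5272,.2649,.1031]);R=Ro.from_rotvec([-.4997,-3.1005,.0008]).as_matrix()
for n,uv,z in(('hole',f(397,354),.06),('holeL',f(353,354),.06),('holeR',f(440,354),.06),('holetop',f(397,318),.06),('holebot',f(397,390),.06),('flange front',f(397,393),.1031-.0045),('flL',f(288,490),.0986),('flR',f(505,490),.0986),('pinfront',f(397,470),.1031-.0045)):
  w=onz(p,[uv],z)[0]; print(n,w,'tool',(w-T)@R)
```

```text
hole [0.5254 0.2651 0.06  ] tool [ 0.0017 -0.0003  0.0431]
holeL [0.5236 0.2596 0.06  ] tool [ 0.0017 -0.0061  0.0431]
holeR [0.5272 0.2705 0.06  ] tool [0.0017 0.0053 0.0431]
holetop [0.5206 0.2667 0.06  ] tool [ 0.0068 -0.0003  0.0431]
holebot [0.5303 0.2635 0.06  ] tool [-0.0035 -0.0003  0.0431]
flange front [0.5141 0.2688 0.0986] tool [ 0.0136 -0.0004  0.0045]
flL [0.5213 0.2541 0.0986] tool [ 0.0022 -0.0121  0.0045]
flR [0.5286 0.2763 0.0986] tool [0.0022 0.0112 0.0045]
pinfront [0.5227 0.266  0.0986] tool [ 0.0046 -0.0004  0.0045]
```

Flange centre is 1.6 mm and the hole 1.7 mm along tool x, so they are aligned. I descend, feeling for contact.

Request:
{"method": "apply_moves", "body": {
  "plan": [
    [0,0,0,0.01,0,0,0],
    [0,0,0,0.006,0,0,0],
    [0,0,0,0.003,0,0,0],
    [0,0,0,0.002,0,0,0],
    [0,0,0,0.002,0,0,0]
  ]
}}

```text
t: 11.5
tool_pos: [0.5274, 0.2648, 0.0803]
eef_rot: [0.5, 3.101, 0.0]
wrist_force: [0.1, -0.1, -0.5]
gripper_width: 0.004
grasp_force: 58.8
```

Request:
{"method": "apply_moves", "body": {
  "plan": [
    [0,0,0,0.0015,0,0,0],
    [0,0,0,0.0015,0,0,0],
    [0,0,0,0.0015,0,0,0]
  ]
}}

```text
t: 11.75
tool_pos: [0.5273, 0.2649, 0.0758]
eef_rot: [0.5, 3.101, 0.0]
wrist_force: [-0.2, 0.2, 0.2]
gripper_width: 0.0038
grasp_force: 58.8
```

Request:
{"method": "apply_moves", "body": {
  "plan": [
    [0,0,0,0.001,0,0,0],
    [0,0,0,0.001,0,0,0],
    [0,0,0,0.001,0,0,0],
    [0,0,0,0.001,0,0,0]
  ]
}}

```text
t: 12.08
tool_pos: [0.5273, 0.2649, 0.0718]
eef_rot: [0.5, 3.101, 0.0]
wrist_force: [0.5, 0.7, -1.0]
gripper_width: 0.0038
grasp_force: 58.8
```

Request:
{"method": "apply_moves", "body": {
  "plan": [
    [0,0,0,0.001,0,0,0],
    [0,0,0,0.001,0,0,0]
  ]
}}

```text
t: 12.25
tool_pos: [0.5273, 0.2649, 0.0697]
eef_rot: [0.5, 3.102, -0.0]
wrist_force: [-0.7, 0.5, -0.4]
gripper_width: 0.0039
grasp_force: 58.8
```

Request:
{"method": "apply_moves", "body": {
  "plan": [
    [0,0,0,0.001,0,0,0],
    [0,0,0,0.001,0,0,0]
  ]
}}

```text
t: 12.42
tool_pos: [0.5273, 0.2649, 0.0677]
eef_rot: [-0.5, -3.102, 0.0]
wrist_force: [-0.0, 0.5, -0.1]
gripper_width: 0.0035
grasp_force: 58.9
```

Request:
{"method": "apply_moves", "body": {
  "plan": [
    [0,0,0,0.001,0,0,0],
    [0,0,0,0,0,0,0]
  ]
}}

```text
t: 12.58
tool_pos: [0.5274, 0.2649, 0.0668]
eef_rot: [0.5, 3.101, 0.0]
wrist_force: [-0.4, 0.3, 1.5]
gripper_width: 0.0036
grasp_force: 59.0
```

Request:
{"method": "apply_moves", "body": {
  "plan": [
    [0,0,0,0.0007,0,0,0],
    [0,0,0,0,0,0,0]
  ]
}}

```text
t: 12.75
tool_pos: [0.5273, 0.2649, 0.0662]
eef_rot: [0.5, 3.101, 0.0]
wrist_force: [-0.3, -0.2, 1.8]
gripper_width: 0.0034
grasp_force: 59.0
```

Request:
{"method": "apply_moves", "body": {
  "plan": [
    [0,0,0,0.0007,0,0,0],
    [0,0,0,0,0,0,0]
  ]
}}

```text
t: 12.92
tool_pos: [0.5273, 0.2649, 0.0654]
eef_rot: [0.5, 3.102, 0.0]
wrist_force: [-0.1, 0.4, 2.0]
gripper_width: 0.0037
grasp_force: 59.1
```

Request:
{"method": "apply_moves", "body": {
  "plan": [
    [0,0,0,0.0007,0,0,0],
    [0,0,0,0.0007,0,0,0],
    [0,0,0,0,0,0,0]
  ]
}}

```text
t: 13.17
tool_pos: [0.5271, 0.265, 0.0639]
eef_rot: [-0.5, -3.101, -0.0]
wrist_force: [-1.2, -0.6, 2.1]
gripper_width: 0.0039
grasp_force: 59.2
```

Request:
{"method": "apply_moves", "body": {
  "plan": [
    [0,0,0,0.0007,0,0,0],
    [0,0,0,0,0,0,0]
  ]
}}

```text
t: 13.33
tool_pos: [0.5271, 0.265, 0.0632]
eef_rot: [-0.5, -3.101, 0.0]
wrist_force: [-1.3, 0.4, 2.9]
gripper_width: 0.0038
grasp_force: 59.3
```

Request:
{"method": "apply_moves", "body": {
  "plan": [
    [0.3,0,0,0,0,0,0],
    [0.3,0,0,0,0,0,0],
    [0.3,0,0,0,0,0,0],
    [0.3,0,0,-0.003,0,0,0],
    [0.3,0,0,-0.006,0,0,0],
    [0.3,0,0,-0.015,0,0,0],
    [0.3,0,0,-0.02,0,0,0],
    [0,0,0,0,0,0,0],
    [0,0,0,0,0,0,0],
    [0,0,0,0,0,0,0]
  ]
}}

```text
t: 14.17
tool_pos: [0.527, 0.2648, 0.107]
eef_rot: [-0.5, -3.101, 0.0]
wrist_force: [-0.7, 0.4, -0.5]
gripper_width: 0.0001
grasp_force: 0.0
```

```bash
cat > k.py <<'E'
from h import *
import sys
np.set_printoptions(precision=4,suppress=True)
o=env.get_obs(); print(o['tool_pos'],o['eef_rot'],o['wrist_force'],o['gripper_width'])
q=cam('wrist'); n=sys.argv[1]; save(q,n+'.png',(240,130,400,250),5)
for k in('rivet_flange','pin_top'):
    r=seg(q,k)
    if r is None: print(k,None); continue
    c=cloud(q,r['region']); print(k,round(r['score'],2),r['bbox'],np.median(c,0),np.percentile(c[:,2],[5,50,95]))
hsv=cv2.cvtColor(q['color'],cv2.COLOR_RGB2HSV)
m=((hsv[...,0]<6)|(hsv[...,0]>172))&(hsv[...,1]>120); m[:, :300]=0; m[:,340:]=0; m[:130]=0; m[260:]=0
v,u=np.nonzero(m); c=pts(q,np.c_[u,v]); print('red',len(u),u.mean(),v.mean(),np.median(c,0),c[:,2].min(),c[:,2].max())
np.savez(n+'.npz',**{k:np.array(q[k]) for k in q})
E
python3 k.py k
```

```text
[0.527  0.2648 0.107 ] [-0.4998 -3.101   0.0004] [-0.6758  0.4262 -0.4638] 8.170805084952072e-05
rivet_flange 0.78 [301.9, 204.3, 337.7, 233.8] [0.5241 0.2653 0.063 ] [0.0614 0.063  0.073 ]
pin_top 0.58 [313.5, 212.9, 326.6, 232.9] [0.5252 0.2648 0.0721] [0.0649 0.0721 0.0736]
red 197 319.0761421319797 225.73096446700507 [0.5254 0.265  0.0722] 0.06392565877738882 0.24943592026342215
```

View pics/k.png

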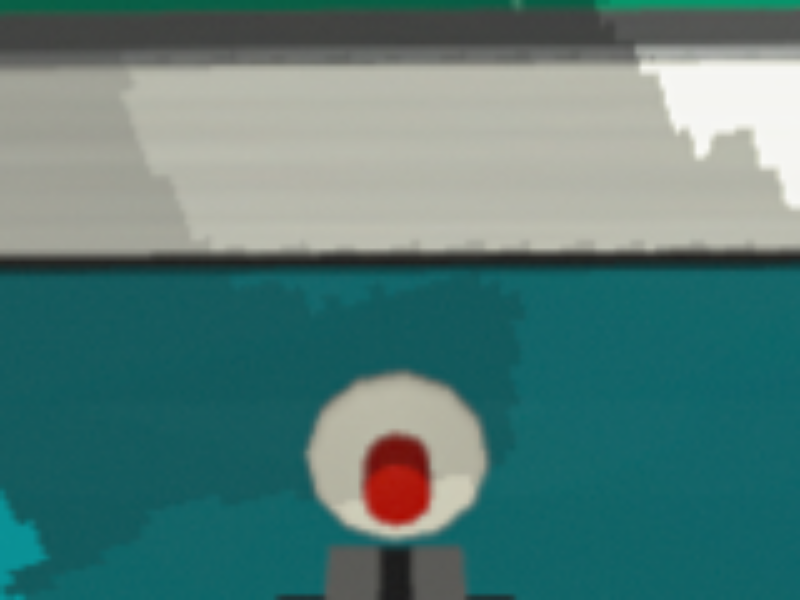

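The rivet is seated with its flange on the hatch. The red pin is still raised: its top at crop (397,495) measures z≈0.0725, against 0.0625 for the flange top. Now I press the pin with shut fingers.

Request:
{"method": "apply_moves", "body": {
  "plan": [
    [0,0.001,0,0.012,0,0,0],
    [0,0,0,0.01,0,0,0],
    [0,0,0,0.005,0,0,0],
    [0,0,0,0.003,0,0,0],
    [0,0,0,0.001,0,0,0],
    [0,0,0,0,0,0,0]
  ]
}}

```text
t: 14.82
tool_pos: [0.5264, 0.2652, 0.0762]
eef_rot: [-0.5, -3.101, 0.0]
wrist_force: [-0.3, -1.3, 0.7]
gripper_width: 0.0002
grasp_force: 0.0
```

Request:
{"method": "apply_moves", "body": {
  "plan": [
    [0,0,0,0.001,0,0,0],
    [0,0,0,0.001,0,0,0],
    [0,0,0,0.001,0,0,0]
  ]
}}

```text
t: 15.07
tool_pos: [0.5264, 0.2653, 0.0735]
eef_rot: [0.5, 3.101, 0.0]
wrist_force: [-0.9, -0.3, 0.4]
gripper_width: -0.0002
grasp_force: 0.0
```

Request:
{"method": "apply_moves", "body": {
  "plan": [
    [0,0,0,0.001,0,0,0],
    [0,0,0,0.001,0,0,0],
    [0,0,0,0,0,0,0]
  ]
}}

```text
t: 15.32
tool_pos: [0.5262, 0.2653, 0.0713]
eef_rot: [-0.5, -3.101, -0.0]
wrist_force: [-1.6, 0.2, 2.5]
gripper_width: 0.0003
grasp_force: 1.0
```

Request:
{"method": "apply_moves", "body": {
  "plan": [
    [0,0,0,0.001,0,0,0],
    [0,0,0,0.001,0,0,0],
    [0,0,0,0,0,0,0]
  ]
}}

```text
t: 15.57
tool_pos: [0.5261, 0.2653, 0.0692]
eef_rot: [-0.5, -3.101, -0.0]
wrist_force: [-1.9, 0.3, 2.5]
gripper_width: -0.0003
grasp_force: 1.5
```

Request:
{"method": "apply_moves", "body": {
  "plan": [
    [0,0,0,0.001,0,0,0],
    [0,0,0,0.001,0,0,0],
    [0,0,0,0,0,0,0]
  ]
}}

```text
t: 15.82
tool_pos: [0.5261, 0.2654, 0.0674]
eef_rot: [-0.5, -3.101, -0.0]
wrist_force: [-3.0, 1.3, 6.1]
gripper_width: -0.0001
grasp_force: 2.9
```

Request:
{"method": "apply_moves", "body": {
  "plan": [
    [0,0,0,0.001,0,0,0],
    [0,0,0,0.001,0,0,0],
    [0,0,0,0,0,0,0]
  ]
}}

```text
t: 16.07
tool_pos: [0.526, 0.2654, 0.0655]
eef_rot: [-0.5, -3.101, -0.0]
wrist_force: [-4.8, 0.3, 6.2]
gripper_width: 0.0
grasp_force: 3.2
```

Request:
{"method": "apply_moves", "body": {
  "plan": [
    [0,0,0,0.001,0,0,0],
    [0,0,0,0.001,0,0,0],
    [0,0,0,0,0,0,0]
  ]
}}

```text
t: 16.32
tool_pos: [0.526, 0.2654, 0.0635]
eef_rot: [-0.5, -3.101, -0.0]
wrist_force: [-3.8, 1.1, 5.9]
gripper_width: -0.0
grasp_force: 3.2
```

Request:
{"method": "apply_moves", "body": {
  "plan": [
    [0,0,0,0.001,0,0,0],
    [0,0,0,0.001,0,0,0],
    [0,0,0,0,0,0,0]
  ]
}}

```text
t: 16.57
tool_pos: [0.526, 0.2654, 0.0615]
eef_rot: [-0.5, -3.101, -0.0]
wrist_force: [-4.1, 1.2, 6.1]
gripper_width: -0.0
grasp_force: 3.2
```

Request:
{"method": "apply_moves", "body": {
  "plan": [
    [0,0,0,0.001,0,0,0],
    [0,0,0,0.001,0,0,0],
    [0,0,0,0,0,0,0]
  ]
}}

```text
t: 16.82
tool_pos: [0.526, 0.2654, 0.0595]
eef_rot: [-0.5, -3.101, -0.0]
wrist_force: [-4.1, 1.8, 6.9]
gripper_width: 0.0001
grasp_force: 3.2
```

Close to flush, so I use small steps.

Request:
{"method": "apply_moves", "body": {
  "plan": [
    [0,0,0,0.0006,0,0,0],
    [0,0,0,0,0,0,0]
  ]
}}

```text
t: 16.98
tool_pos: [0.526, 0.2654, 0.059]
eef_rot: [-0.5, -3.101, -0.0]
wrist_force: [-3.7, 1.1, 6.4]
gripper_width: -0.0001
grasp_force: 3.3
```

Request:
{"method": "apply_moves", "body": {
  "plan": [
    [0,0,0,0.0005,0,0,0],
    [0,0,0,0,0,0,0]
  ]
}}

```text
t: 17.15
tool_pos: [0.5261, 0.2654, 0.0585]
eef_rot: [-0.5, -3.101, -0.0]
wrist_force: [-4.3, 0.7, 7.5]
gripper_width: 0.0002
grasp_force: 3.3
```

Request:
{"method": "apply_moves", "body": {
  "plan": [
    [0,0,0,0.0004,0,0,0],
    [0,0,0,0,0,0,0]
  ]
}}

```text
t: 17.32
tool_pos: [0.5261, 0.2654, 0.0581]
eef_rot: [-0.5, -3.101, -0.0]
wrist_force: [-4.1, 1.4, 6.6]
gripper_width: 0.0002
grasp_force: 3.4
```

Request:
{"method": "apply_moves", "body": {
  "plan": [
    [0,0,0,0.0004,0,0,0],
    [0,0,0,0,0,0,0]
  ]
}}

```text
t: 17.48
tool_pos: [0.526, 0.2655, 0.0578]
eef_rot: [-0.5, -3.101, -0.0]
wrist_force: [-3.8, 0.7, 7.4]
gripper_width: -0.0
grasp_force: 3.7
```

Request:
{"method": "apply_moves", "body": {
  "plan": [
    [0,0,0,0.0004,0,0,0],
    [0,0,0,0,0,0,0]
  ]
}}

```text
t: 17.65
tool_pos: [0.5261, 0.2654, 0.0576]
eef_rot: [-0.5, -3.101, -0.001]
wrist_force: [-4.9, 2.0, 9.1]
gripper_width: -0.0001
grasp_force: 4.3
```

Request:
{"method": "apply_moves", "body": {
  "plan": [
    [0,0,0,0.0003,0,0,0],
    [0,0,0,0,0,0,0]
  ]
}}

```text
t: 17.82
tool_pos: [0.5261, 0.2655, 0.0574]
eef_rot: [-0.5, -3.102, -0.001]
wrist_force: [-4.8, 1.9, 9.1]
gripper_width: 0.0001
grasp_force: 4.8
```

Request:
{"method": "apply_moves", "body": {
  "plan": [
    [0,0,0,0.0004,0,0,0],
    [0,0,0,0,0,0,0]
  ]
}}

```text
t: 17.98
tool_pos: [0.5261, 0.2655, 0.0571]
eef_rot: [0.5, 3.102, 0.001]
wrist_force: [-5.1, 1.4, 10.3]
gripper_width: 0.0001
grasp_force: 5.4
```

Request:
{"method": "apply_moves", "body": {
  "plan": [
    [0,0,0,0.0004,0,0,0],
    [0,0,0,0,0,0,0]
  ]
}}

```text
t: 18.15
tool_pos: [0.5261, 0.2656, 0.0569]
eef_rot: [0.5, 3.101, 0.001]
wrist_force: [-5.3, 2.1, 11.8]
gripper_width: -0.0002
grasp_force: 6.1
```

The force has climbed steadily past the sliding level. I lift off and check.

Request:
{"method": "apply_moves", "body": {
  "plan": [
    [0,0,0,-0.004,0,0,0],
    [0,0,0,-0.01,0,0,0],
    [0,0,0,-0.025,0,0,0],
    [0,-0.005,0,-0.015,0,0,0],
    [0,-0.02,0,0,0,0,0],
    [0,0,0,0,0,0,0],
    [0,0,0,0,0,0,0]
  ]
}}

```text
t: 18.73
tool_pos: [0.5505, 0.257, 0.1099]
eef_rot: [0.501, 3.101, -0.0]
wrist_force: [-0.2, 0.5, 0.4]
gripper_width: -0.0001
grasp_force: 0.0
```

```bash
python3 k.py l
python3 - <<'E'
from h import *
np.set_printoptions(precision=4,suppress=True)
d=np.load('l.npz');p={k:d[k] for k in d.files}; p['k1']=float(p['k1'])
hsv=cv2.cvtColor(p['color'],cv2.COLOR_RGB2HSV); s=hsv[130:260,270:370].astype(int)
red=((s[...,0]<6)|(s[...,0]>172))&(s[...,1]>120); teal=(abs(s[...,0]-91)<8)&(s[...,1]>150); wh=(s[...,1]<60)&(s[...,2]>110)
for n,m in(('red',red),('teal',teal)):
  v,u=np.nonzero(m); c=pts(p,np.c_[u+270,v+130]); print(n,len(u),np.percentile(c[:,2],[5,50,95]))
v,u=np.nonzero(red); cu,cv_=u.mean(),v.mean(); V,U=np.nonzero(wh); k=np.hypot(U-cu,V-cv_)<18; c=pts(p,np.c_[U[k]+270,V[k]+130]); print('white',k.sum(),np.percentile(c[:,2],[5,50,95]))
E
```

```text
[0.5505 0.257  0.1099] [ 0.5013  3.1009 -0.0001] [-0.161   0.5438  0.4114] -0.00010040008909341482
rivet_flange 0.9 [304.2, 163.4, 338.0, 197.7] [0.526  0.2647 0.0593] [0.0572 0.0593 0.0605]
pin_top None
red 105 318.9904761904762 183.44761904761904 [0.5268 0.2646 0.0596] 0.057788059253739144 0.252288614672743
red 105 [0.0583 0.0596 0.0607]
teal 9642 [0.0557 0.0568 0.0579]
white 841 [0.0577 0.0593 0.0605]
```

View pics/l.png

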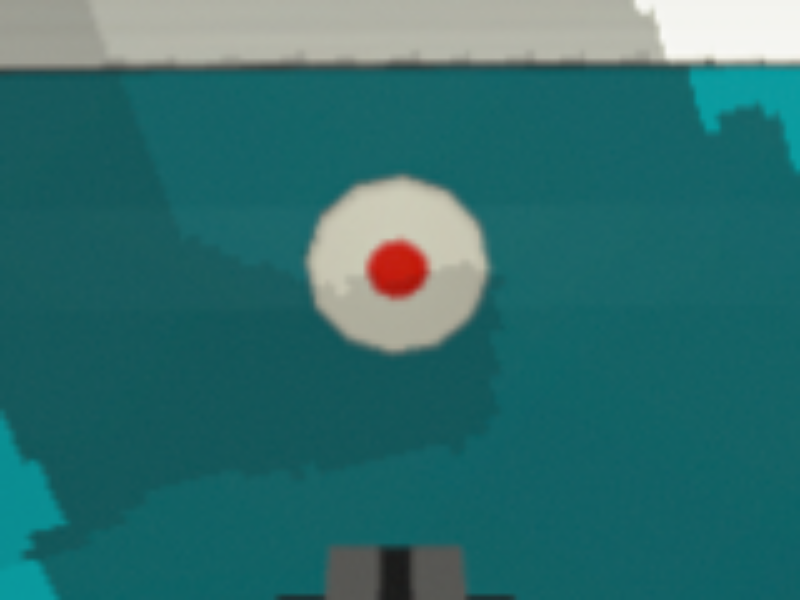

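The red pin at crop (398,269) now shows no side wall. It lies level with the flange (z 0.0596 against 0.0593), and the hatch has been drawn down. The press force also climbed well past the 7 N sliding level, so the pin is at the end of its travel.

```bash
python3 -c "
from workcell import env
print(env.close_job())"
```

```text
the job is handed in; nothing more can be done
None
```

The job is handed in: I slid the hatch back to its stop, seated the rivet through both holes with its pin raised, and pressed the pin flush with about 12 N of downward force; the bowl, jar and screwdriver were not touched.

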